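# Lock a shaker platform for transport

### The job

Lock the flat-bed shaker so that it can be carried: slide its platform home against the park stop, so that its tongue lies under the eye of the front bracket, then drop the long pin from the pin stand down through the eye and the tongue until its collar sits on the bracket. Then swing the forked keeper fully round over the pin's collar and tighten the wing nut on its pivot clockwise to its stop. Leave the short pin in the stand and do not shift or knock over the other things on the bench.

Things in the scene. Friction and masses are not known exactly. Their poses are not given: they have to be found in the camera images.
- shaker: flat-bed shaker, fixed to the bench: grey housing 135 x 230 x 50 mm high, with a steel bracket at its front (-x side). Origin: centre of its underside, on the bench; x points away from its front, y to the left along its platform's travel, z up.
- eye (a point): centre of the eye in the bracket's upper lug, on the lug's top face, 82 mm above the bench, at (-85, 20, 82) mm in the shaker's frame; axes as the shaker's. A vertical 15 mm hole with a 2 mm chamfer, in line: upper lug 70 to 82 mm above the bench, the platform's tongue (54 to 66 mm) when parked, and a lower block (20 to 50 mm). The lug is 44 mm wide in x.
- platform (a joint): aluminium platform 120 x 170 mm on the shaker, top 66 mm above the bench, with a rubber mat and low wire rails to 85 mm; slides along the shaker's y with about 2 N friction. Value in m: 0 = parked at the hard park stop, tongue hole in line with the eye; grows to 0.06 as it slides to +y.
- push_bar (a point): middle of the outer (+y) face of the upright bar on the platform's +y end, 90 mm above the bench; moves with the platform, axes as the shaker's. The bar is 100 mm long in x, 14 mm thick in y (inner face towards -y), and reaches from 66 to 102 mm above the bench.
- long_pin: steel pin, loose, 130 mm long, 0.12 kg, standing upright in one of the two holes of the stand. Origin at the centre of its foot, z up along the pin to its head. 12 mm shank 70 mm long whose lowest 10 mm taper to 6 mm; then a collar 28 mm across, 70 to 78 mm above the foot; neck 10 mm across, 78 to 98 mm; black round head 22 mm across, 98 to 130 mm.
- long_pin_collar (a point): point on the long pin's axis at the underside of its collar, 70 mm above the foot; axes as the pin's. It meets the eye point when the pin is fully seated.
- short_pin: the wrong pin: the same but with a 30 mm shank, 90 mm long over all, standing in the other hole of the stand. Origin at the centre of its foot.
- pin_stand: fixed grey block 60 x 160 x 40 mm high, origin at the centre of its underside. Two blind 14.5 mm holes at y = +50 and -50 mm in its frame, 28 mm deep (their floor is 12 mm above the bench); one holds the long pin, the other the short one.
- keeper (a joint): forked dark steel keeper plate, 6 mm thick, lying 92.5 to 98.5 mm above the bench, turning about a vertical pivot 70 mm to the -y side of the eye with light friction (0.08 N m); it stays where it is left. Value in rad: 0 = fully closed at its stop, fork round the pin's neck above the collar; grows to 1.7 (anticlockwise from above) as it swings open to the shaker's front. It can only close when the pin is fully down.
- keeper_pivot (a point): the keeper's pivot axis, at (-85, -50, 92.5) mm in the shaker's frame. Its axes turn with the keeper; at 0 they are the shaker's.
- keeper_post (a point): centre of the upright round post on the keeper by which it is swung: 12 mm across, 98.5 to 132.5 mm above the bench, this point at 117.5 mm. In the keeper's frame (origin at the pivot) it lies at (-45, 70) mm, so 83 mm from the pivot; when closed it is 45 mm in front of (to -x of) the pin's axis.
- wing_nut (a joint): captive steel wing nut on the keeper's pivot. Value in rad: 0 = loose, grows as it is turned clockwise seen from above, to a stop at 1.4 = tight. Friction about 0.06 N m; stays where it is left.
- wing_grip (a point): centre of the nut's wings, on the pivot axis, 123.5 mm above the bench. The wings are one flat 56 mm long in this point's x axis, 9 mm thick in its y axis, from 110.5 to 136.5 mm above the bench; the axes turn with the nut (wings along the shaker's x at value 0).
- dropper_bottle: small white dropper bottle 34 x 34 x 70 mm, a bystander in front of the shaker; origin at the centre of its underside.
- tape: roll of label tape lying flat, 62 mm across, 19 mm high, a bystander in front of the shaker; origin at the centre of its underside.
- timer: lab timer 62 x 66 x 19 mm, a bystander behind the pin stand; origin at the centre of its underside.
- reagent_bottle: reagent bottle 54 x 54 x 105 mm, a bystander behind the pin stand; origin at the centre of its underside.
Not all that is in view belongs to the job. What is shaped like the long_pin but blue or yellow is not meant.

How it is judged:
By the outcome, as a careful person would: the job done as asked, in the order asked, and still so for the second after the job is handed in, with the robot touching nothing.
It also fails if it takes over 72 s, if anything falls off the work surface, if the arm or the gripper's body presses on something with over 40 N, if the wrist force passes 120 N, or if a joint passes its speed limit or range.

### The arm

A 6-joint arm with a two-finger parallel gripper is mounted at the origin on a cart in front of the work surface, level with it; the furniture and walls round the work are solid. World frame = base frame: x ahead of the robot, y to its left, z up, the work surface at z = 0. Lengths are in m, angles in rad, forces in N, time in s.
With the tool pointing down it reaches from about 0.3 to 0.775 m from the base axis. Payload 14.6 kg.
Tool frame: the origin (TCP) lies at the centre of the arm's flange, where the gripper is bolted on; the fingertips stand 173 mm ahead of it and the grasp point (between the pads) lies 155 mm ahead of it; z points along the fingers, y is the line along which they close (so a half turn about z gives the same grasp; the last joint's range is limited). The gripper opens to 85 mm and grips with 20 to 120 N. Pads are 22 mm wide; open, the fingers measure 114 mm over their backs; the gripper's body (76 mm by 85 mm) begins 54 mm behind the grasp point. The pads swing forward as they close: fully open they stand 13 mm farther back than shut.
Start: joints at [-1.173, 0.3, 1.521, -0, 1.321, -0.067], TCP at [0.247, -0.492, 0.405] pointing down, gripper open.
Joint ranges: [-3.03, 3.03], [-0.79, 2.21], [0.23, 2.52], [-1.04, 4.18], [0, 3.07], [-2.55, 2.55]. Speed limits (rad/s): [2.22, 2.22, 2.57, 3.14, 3.14, 3.14].

### API

Orientations are given as a rotation vector (axis times angle).
In Python, from bench import manip, snapshot, camera_info, find_in, pinpoint gives the robot as it stands.
- The arm moves only by the tool carry_out, never from a script. Its argument "steps" is a list of rows, each an object with "rot": the turn, a rotation vector about the tool's x, y, z in units of 5 degrees (1.0 is 5 degrees), a list of three; "slide": the shift along the tool's x, y, z in m, a list of three; "hand": the closure, from 0 (fully open) to 1 (shut). A call has 1 to 12 rows; each row shifts and turns the commanded pose from where the row before left it, along the tool's axes as they then stand; what a row does not reach is not made up. A row lasts 1/12 s, in which the tool goes at most 41.7 mm and 7.16 degrees, less where a joint would pass 70% of its speed; a pose out of reach is approached as far as the arm can. A call with a gripper value outside its range is refused whole. The fingers move at their own pace and stop on an object; "force" is the grip in N (left out, the last holds). Time passes only in rows, so rows that do not move let the fingers close. It gives the time, the measured TCP pose, the force, the opening and the grip force at its end, in the units of the state.
- manip.read_state(): the state, without advancing time (a new reading comes with each control period).
- snapshot(name): name is "scene" or "side" or "wrist"; returns (picture, depth): 400x640x3 uint8, red, green, blue; 400x640 float32, m along the optical axis (not along the pixel's ray), 0 where there is no reading.
- camera_info(name): a dict with "vfov" (degrees; the focal length in pixels is half the picture's height over the tangent of half this angle, whatever the lens; pixels are square), "cx", "cy" (the principal point, pixels), "R" (3x3) and "t" (3): a world point X has camera coordinates R X + t. Camera axes: x right, y down, z forward; pixel columns grow to the right and rows downward; lengths in m; the calibration is good to about 2 mm. A picture is of the moment at which its call begins: read the wrist's pose just before it. camera_info takes no time and is no camera call; for the wrist camera it gives the pose at the moment of the call.
- manip.close_job(): hands the job in; it is judged then, once.
Trained networks look in the newest picture that a camera, given by its name, has taken for a name from the list of things; names that differ only in an ending like _2 or _b are one class to them, and where a whole thing is asked for, a point or a joint stands for the part that bears it (a point fixed in the world has none). Each returns a list of dicts, best first, with "conf" (0 to 1); they miss things now and then, are a little off and sometimes report something else, mostly with a low value. They report only what shows in the picture. A call takes as long as a camera call. They do not tell look-alikes from the thing itself.
- find_in(camera, thing): "box" ([centre column, centre row, width, height] in pixels, round what is visible of it).
- pinpoint(camera, thing): "point" ([row, column] in pixels: a listed point, or the origin of a listed thing).
The state is a dict: "clock": time; "joint_positions": joint angles; "qvel": joint speeds; "joint_torque": joint torques, N m; "eef_pos": TCP position; "tcp_rot": TCP orientation; "force": force on the tool from outside, world axes, zero at the start; "ft_torque": the same for the moment, N m; "grip_width": finger opening in m; "grasp_force": force on a finger pad.
Only numpy, scipy, OpenCV 4.12 (cv2) and the standard library are available. Lean on these libraries where they do the work, as an engineer would, in place of code of your own. Each camera call takes 0.05 s, during which the arm holds its last target. There are 200 camera calls.

## Working session

There is one attempt and no reset: what is moved stays moved. The work goes in short steps, Python scripts to look and compute and a tool call to move; the robot and the scene stay as the last step left them, time stands still between calls to the robot, and variables do not carry over. Pictures are saved under pics/ and viewed, at most 14 in all, crops included, and the job is handed in when it is done.

Besides the shell and the picture viewer there is one more tool, called by a JSON object that holds its "api" and its "payload", one argument or row to a line. carry_out: Moves the arm, as the interface text tells. Its arguments: {"type":"object","properties":{"steps":{"type":"array"},"force":{"type":"number"}},"required":["steps"]}

```bash
ls; mkdir -p pics; cat > h.py <<'E'
import numpy as np, cv2
from bench import manip, snapshot, camera_info, find_in, pinpoint
def ray(cam,px):
    c=camera_info(cam); f=200/np.tan(np.radians(c['vfov'])/2)
    R=np.array(c['R']);t=np.array(c['t'])
    d=R.T@np.array([(px[1]-c['cx'])/f,(px[0]-c['cy'])/f,1.]); return -R.T@t,d
def atz(cam,px,z):
    o,d=ray(cam,px); return o+d*(z-o[2])/d[2]
def dep(cam,px,D):
    o,d=ray(cam,px); return o+d*D[int(px[0]),int(px[1])]
E
python3 - <<'E'
from h import *
for k,v in manip.read_state().items(): print(k,np.round(v,4).tolist())
for c in ['scene','side']:
    im,D=snapshot(c); cv2.imwrite(f'pics/{c}0.png',im[:,:,::-1]); i=camera_info(c); print(c,i)
    for th,z in [('shaker',0),('eye',.082),('push_bar',.09),('long_pin',.012),('long_pin_collar',.082),('short_pin',.012),('pin_stand',0),('keeper_pivot',.0925),('keeper_post',.1175),('wing_grip',.1235),('dropper_bottle',0),('tape',0),('timer',0),('reagent_bottle',0)]:
        for r in pinpoint(c,th)[:3]: print(th,round(r['conf'],2),np.round(r['point'],1),np.round(atz(c,r['point'],z),4))
E
```

```text
pics
clock 0.0
joint_positions [-1.1726, 0.3005, 1.5216, -0.0, 1.3207, -0.0666]
qvel [-0.0006, -0.001, 0.0004, -0.0016, -0.001, -0.0006]
joint_torque [0.0004, -54.3509, -36.1787, -0.0, 0.004, 0.0]
eef_pos [0.2465, -0.4916, 0.4041]
tcp_rot [-3.056, -0.7233, 0.0003]
force [0.997, 0.4104, -0.5379]
ft_torque [-0.028, 0.0088, 0.0034]
grasp_force 0.0
grip_width 0.0857
scene {'vfov': 49.43088894413296, 'cx': 322.2444370507391, 'cy': 197.0346570937362, 'R': array([[-0.47643262, -0.87914581,  0.01070548],
       [-0.36572728,  0.18709522, -0.91172306],
       [ 0.79953456, -0.43828989, -0.41066587]]), 't': array([0.36995848, 0.28429787, 0.8015623 ])}
shaker 0.96 [212.3 361.5] [ 0.6232 -0.0529  0.    ]
eye 0.6 [203.5 376.8] [ 0.5117 -0.0252  0.082 ]
eye 0.59 [239.3 286.8] [0.4457 0.2735 0.082 ]
push_bar 0.67 [199.6 324.8] [0.5837 0.0976 0.09  ]
long_pin 0.83 [243.3 330.7] [0.4867 0.1322 0.012 ]
long_pin 0.79 [273.4 274.8] [0.4271 0.3138 0.012 ]
long_pin 0.75 [266.  310.2] [0.4168 0.2276 0.012 ]
long_pin_collar 0.94 [251.2 272.7] [0.4121 0.3225 0.082 ]
long_pin_collar 0.76 [241.4 308.9] [0.4136
[... 1410 characters left out ...]
82 ]
long_pin_collar 0.85 [259.9 402.2] [0.441  0.3127 0.082 ]
long_pin_collar 0.7 [241.7 287. ] [0.6528 0.1966 0.082 ]
short_pin 0.51 [293.1 366.4] [0.5166 0.3201 0.012 ]
short_pin 0.21 [212.2 357. ] [0.4528 0.0781 0.012 ]
pin_stand 0.66 [279.7 349.4] [ 0.5352  0.2663 -0.    ]
keeper_post 0.79 [127.8 327. ] [ 0.4621 -0.1459  0.1175]
wing_grip 0.58 [139.9 298.2] [ 0.5501 -0.1046  0.1235]
dropper_bottle 0.51 [211.6 352.8] [0.4571 0.0607 0.    ]
tape 0.82 [179.9 342. ] [ 0.4439 -0.0667  0.    ]
tape 0.48 [288.3 363.4] [0.5143 0.2972 0.    ]
timer 0.91 [323.6 318.1] [0.6313 0.3569 0.    ]
timer 0.62 [179.1 340. ] [ 0.4479 -0.0714 -0.    ]
reagent_bottle 0.78 [295.4 278.8] [0.6908 0.2655 0.    ]
```

```bash
python3 - <<'E'
import cv2
a=cv2.imread('pics/scene0.png')[130:310,190:470]; cv2.imwrite('pics/s1.png',cv2.resize(a,None,fx=2.8,fy=2.8,interpolation=2))
a=cv2.imread('pics/side0.png')[90:350,220:440]; cv2.imwrite('pics/d1.png',cv2.resize(a,None,fx=2.3,fy=2.3,interpolation=2))
E
```

```text
(no output)
```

View pics/s1.png

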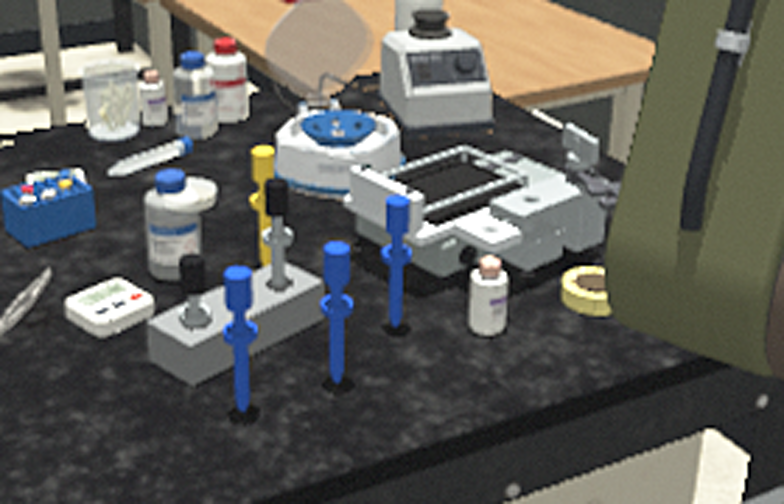

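View pics/d1.png

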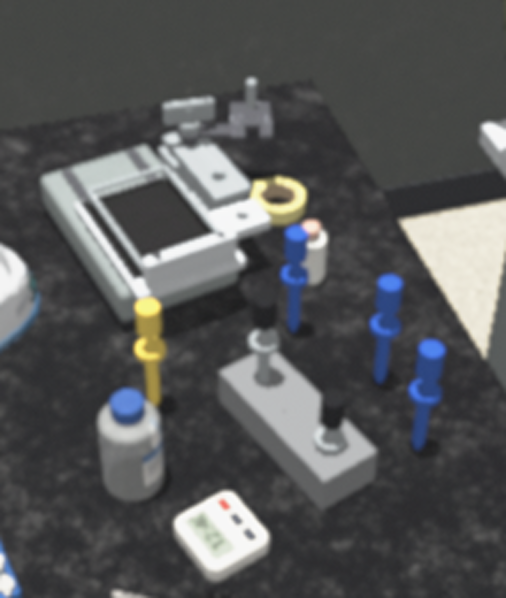

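The scene view shows the long pin (grey with a black head) in the stand hole nearer the shaker, around (240, 265) in the crop. The short pin is in the other hole. There are three blue decoys and one yellow, and the keeper is open, partly hidden by the arm. Next I'll get a wrist view.

```bash
cat >> h.py <<'E'
from scipy.spatial.transform import Rotation as Ro
def down(psi): 
    c,s=np.cos(psi),np.sin(psi); return np.array([[c,s,0],[s,-c,0],[0,0,-1.]])
def plan(pos,psi,n=1):
    s=manip.read_state(); R=Ro.from_rotvec(s['tcp_rot']).as_matrix()
    d=R.T@(np.array(pos)-s['eef_pos']); r=Ro.from_matrix(R.T@down(psi)).as_rotvec()/np.radians(5)
    print('slide total',np.round(d,4),'rot units',np.round(r,3),'psi now',np.arctan2(R[1,0],R[0,0]).round(4)); print('per row',n,np.round(d/n,4))
E
python3 - <<'E'
from h import *
c=camera_info('wrist'); R=np.array(c['R']); s=manip.read_state(); print(c['vfov'],-R.T@c['t']-s['eef_pos'],R, s['clock'])
plan([.40,-.05,.46],np.pi/2,20)
E
```

```text
63.23385592902685 [ 0.07100899  0.03550666 -0.0301632 ] [[ 4.49190170e-01 -8.93436153e-01  1.78576936e-04]
 [-8.50295852e-01 -4.27439276e-01  3.07071049e-01]
 [-2.74272046e-01 -1.38085140e-01 -9.51686576e-01]] 1.5
slide total [ 0.3352 -0.326  -0.0553] rot units [-0.0000e+00 -1.0000e-03 -1.2674e+01] psi now 0.4648
per row 20 [ 0.0168 -0.0163 -0.0028]
```

{"api": "carry_out", "payload": {
  "steps": [
    {"rot":[0,0,0],"slide":[0.0318,-0.024,-0.0035],"hand":0},
    {"rot":[0,0,0],"slide":[0.0318,-0.024,-0.0035],"hand":0},
    {"rot":[0,0,0],"slide":[0.0318,-0.024,-0.0035],"hand":0},
    {"rot":[0,0,0],"slide":[0.0318,-0.024,-0.0035],"hand":0},
    {"rot":[0,0,0],"slide":[0.0318,-0.024,-0.0035],"hand":0},
    {"rot":[0,0,0],"slide":[0.0318,-0.024,-0.0035],"hand":0},
    {"rot":[0,0,0],"slide":[0.0318,-0.024,-0.0035],"hand":0},
    {"rot":[0,0,0],"slide":[0.0318,-0.024,-0.0035],"hand":0},
    {"rot":[0,0,0],"slide":[0.0318,-0.024,-0.0035],"hand":0},
    {"rot":[0,0,0],"slide":[0.0318,-0.024,-0.0035],"hand":0},
    {"rot":[0,0,0],"slide":[0.0318,-0.024,-0.0035],"hand":0},
    {"rot":[0,0,0],"slide":[0.0318,-0.024,-0.0035],"hand":0}
  ]
}}

```text
clock: 2.5
eef_pos: [0.4589, -0.0611, 0.4471]
tcp_rot: [3.057, 0.724, 0.001]
force: [1.0, -0.3, 0.5]
grip_width: 0.0854
grasp_force: 0.0
```

{"api": "carry_out", "payload": {
  "steps": [
    {"rot":[0,0,0],"slide":[0.0318,-0.024,-0.0035],"hand":0},
    {"rot":[0,0,0],"slide":[0.0318,-0.024,-0.0035],"hand":0},
    {"rot":[0,0,0],"slide":[0.0318,-0.024,-0.0035],"hand":0},
    {"rot":[0,0,0],"slide":[0.0318,-0.024,-0.0035],"hand":0},
    {"rot":[0,0,-1.4],"slide":[0,0,0],"hand":0},
    {"rot":[0,0,-1.4],"slide":[0,0,0],"hand":0},
    {"rot":[0,0,-1.4],"slide":[0,0,0],"hand":0},
    {"rot":[0,0,-1.4],"slide":[0,0,0],"hand":0},
    {"rot":[0,0,-1.4],"slide":[0,0,0],"hand":0},
    {"rot":[0,0,-1.4],"slide":[0,0,0],"hand":0},
    {"rot":[0,0,-1.4],"slide":[0,0,0],"hand":0},
    {"rot":[0,0,-1.4],"slide":[0,0,0],"hand":0}
  ]
}}

```text
clock: 3.5
eef_pos: [0.5292, 0.0797, 0.4607]
tcp_rot: [-2.353, -2.081, 0.0]
force: [-0.2, 0.0, 0.7]
grip_width: 0.0854
grasp_force: 0.0
```

{"api": "carry_out", "payload": {
  "steps": [
    {"rot":[0,0,-1.4],"slide":[0,0,0],"hand":0},
    {"rot":[0,0,0],"slide":[0,0,0],"hand":0},
    {"rot":[0,0,0],"slide":[0,0,0],"hand":0}
  ]
}}

```text
clock: 3.75
eef_pos: [0.5292, 0.0797, 0.4607]
tcp_rot: [-2.233, -2.21, -0.0]
force: [-0.1, -0.4, -1.1]
grip_width: 0.0854
grasp_force: 0.0
```

```bash
python3 - <<'E'
from h import *
s=manip.read_state(); print(s['clock'],s['eef_pos'],s['tcp_rot'])
for c in ['wrist','scene','side']:
    im,D=snapshot(c); np.save(f'{c}1.npy',D); cv2.imwrite(f'pics/{c}1.png',im[:,:,::-1]); print(c)
    for th,z in [('shaker',0),('eye',.082),('push_bar',.09),('long_pin_collar',.082),('short_pin',.012),('pin_stand',0),('keeper_pivot',.0925),('keeper_post',.1175),('wing_grip',.1235)]:
        for r in pinpoint(c,th)[:4]:
            if r['conf']>.4: print(th,round(r['conf'],2),np.round(r['point'],1),np.round(atz(c,r['point'],z),4))
E
```

```text
3.75 [0.52921532 0.0796861  0.46068663] [-2.23288393e+00 -2.20993040e+00 -3.50191784e-07]
wrist
shaker 0.91 [242.5 374.2] [ 0.6124 -0.0425  0.    ]
eye 0.6 [272.5 315.5] [ 0.5275 -0.0433  0.082 ]
push_bar 0.72 [ 46.9 336.1] [0.5495 0.2043 0.09  ]
push_bar 0.63 [163.2 373.3] [0.5901 0.0917 0.09  ]
long_pin_collar 0.89 [ 36.5 218.2] [0.4357 0.2154 0.082 ]
long_pin_collar 0.8 [130.3 284.3] [0.4963 0.1259 0.082 ]
long_pin_collar 0.75 [ 69.5 440.3] [0.6539 0.1842 0.082 ]
long_pin_collar 0.61 [ 35.8 338.1] [0.5517 0.2152 0.082 ]
keeper_pivot 0.65 [326.4 327.6] [ 0.5424 -0.1133  0.0925]
keeper_post 0.89 [356.5 256. ] [ 0.4561 -0.1358  0.1175]
wing_grip 0.83 [345.4 327.4] [ 0.5412 -0.1147  0.1235]
scene
shaker 0.81 [215.6 362. ] [ 0.6037 -0.0419  0.    ]
eye 0.81 [201.7 377.6] [ 0.5204 -0.0339  0.082 ]
push_bar 0.84 [199.6 325.5] [0.5829 0.0959 0.09  ]
long_pin_collar 0.88 [251.9 274.5] [0.4075 0.3201 0.082 ]
long_pin_collar 0.78 [219.  290.2] [0.5356 0.2237 0.082 ]
long_pin_collar 0.71 [222.3 328.2] [0.4758 0.147  0.082 ]
long_pin_collar 0.53 [239.7 309.5] [0.4199 0.2277 0.082 ]
short_pin 0
[... 426 characters left out ...]
ker 0.69 [137.2 300.7] [ 0.4982 -0.294   0.    ]
eye 0.92 [169.3 313.4] [ 0.5321 -0.0291  0.082 ]
push_bar 0.86 [204.  301.6] [0.595  0.0975 0.09  ]
push_bar 0.61 [261.5 332.3] [0.5802 0.2841 0.09  ]
long_pin_collar 0.89 [211.3 345.3] [0.5052 0.1404 0.082 ]
long_pin_collar 0.84 [259.4 404.6] [0.4358 0.3128 0.082 ]
long_pin_collar 0.6 [238.9 334.2] [0.5551 0.2167 0.082 ]
long_pin_collar 0.6 [243.1 286.5] [0.6548 0.2003 0.082 ]
short_pin 0.68 [292.7 362.6] [0.5238 0.3169 0.012 ]
pin_stand 0.58 [275.8 349.4] [0.5316 0.2559 0.    ]
keeper_pivot 0.73 [239.1 335.9] [0.5551 0.2282 0.0925]
keeper_post 0.95 [129.6 327.7] [ 0.4628 -0.1372  0.1175]
wing_grip 0.77 [137.  301.3] [ 0.5394 -0.115   0.1235]
```

View pics/wrist1.png

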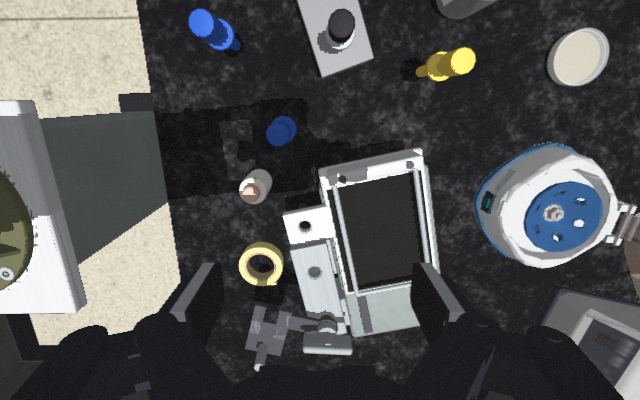

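The wrist view shows the eye at about (row 272, col 315) and the tongue hole at (226, 305), so the platform is out by roughly 45 mm. The wing nut is at (345, 327), the keeper post at (365, 258) and the long pin at (30, 340). I'll refine these numbers.

```bash
python3 - <<'E'
from h import *
g=cv2.imread('pics/wrist1.png',0); D=np.load('wrist1.npy')
def hole(r,c,z,w=8):
    p=255.-g[r-w:r+w+1,c-w:c+w+1]; p=np.clip(p-np.percentile(p,60)-30,0,None); y,x=np.mgrid[r-w:r+w+1,c-w:c+w+1]
    q=((p*y).sum()/p.sum(),(p*x).sum()/p.sum()); P=atz('wrist',q,z); print(np.round(q,1),P.round(4)); return P
e=hole(272,315,.082); t=hole(226,305,.066); print('q',np.linalg.norm((t-e)[:2]),'yaw',np.arctan2(-(t-e)[0],(t-e)[1]))
for q in [(272,330),(290,322),(250,300),(240,300),(160,370),(200,335),(30,341),(20,343),(345,315),(345,340),(336,345),(367,258),(130,284)]: print(q,dep('wrist',q,D).round(4))
# yaw by mat/housing edges at top surface
E
```

```text
[271.8 314.1] [ 0.5262 -0.0424  0.082 ]
[225.1 304.6] [0.5151 0.012  0.066 ]
q 0.05553248250957102 yaw 0.20190812747818482
(272, 330) [ 0.5455 -0.0429  0.0817]
(290, 322) [ 0.5357 -0.0669  0.0834]
(250, 300) [ 0.5098 -0.0131  0.0822]
(240, 300) [ 0.5091 -0.0075  0.0659]
(160, 370) [0.589  0.0925 0.0746]
(200, 335) [0.5503 0.0496 0.0848]
(30, 341) [0.55   0.2096 0.1424]
(20, 343) [0.5514 0.2164 0.1434]
(345, 315) [ 0.5271 -0.1066  0.1319]
(345, 340) [ 0.5553 -0.1075  0.1312]
(336, 345) [ 0.5622 -0.1083  0.1157]
(367, 258) [ 0.4613 -0.1359  0.1334]
(130, 284) [0.5005 0.1306 0.1292]
```

```bash
python3 - <<'E'
from h import *
plan([.579,.1226,.247],np.pi/2+.204,10)
E
```

```text
slide total [0.0432 0.0495 0.2137] rot units [-0.000e+00 -1.000e-03 -2.412e+00] psi now 1.5643
per row 10 [0.0043 0.005  0.0214]
```

{"api": "carry_out", "payload": {
  "steps": [
    {"rot":[0,0,0],"slide":[0.0144,0.0165,0],"hand":1},
    {"rot":[0,0,0],"slide":[0.0144,0.0165,0],"hand":1},
    {"rot":[0,0,0],"slide":[0.0144,0.0165,0],"hand":1},
    {"rot":[0,0,-0.6],"slide":[0,0,0.02],"hand":1},
    {"rot":[0,0,-0.6],"slide":[0,0,0.03],"hand":1},
    {"rot":[0,0,-0.6],"slide":[0,0,0.03],"hand":1},
    {"rot":[0,0,-0.6],"slide":[0,0,0.03],"hand":1},
    {"rot":[0,0,0],"slide":[0,0,0.03],"hand":1},
    {"rot":[0,0,0],"slide":[0,0,0.03],"hand":1},
    {"rot":[0,0,0],"slide":[0,0,0.03],"hand":1},
    {"rot":[0,0,0],"slide":[0,0,0.0137],"hand":1},
    {"rot":[0,0,0],"slide":[0,0,0],"hand":1}
  ]
}}

```text
clock: 6.25
eef_pos: [0.5783, 0.1224, 0.2435]
tcp_rot: [-1.983, -2.432, 0.007]
force: [0.1, -0.3, 0.1]
grip_width: -0.0002
grasp_force: 0.0
```

{"api": "carry_out", "payload": {
  "steps": [
    {"rot":[0,0,0],"slide":[-0.01,0,0],"hand":1},
    {"rot":[0,0,0],"slide":[-0.008,0,0],"hand":1},
    {"rot":[0,0,0],"slide":[-0.006,0,0],"hand":1},
    {"rot":[0,0,0],"slide":[-0.006,0,0],"hand":1},
    {"rot":[0,0,0],"slide":[-0.006,0,0],"hand":1},
    {"rot":[0,0,0],"slide":[-0.006,0,0],"hand":1},
    {"rot":[0,0,0],"slide":[-0.006,0,0],"hand":1},
    {"rot":[0,0,0],"slide":[-0.006,0,0],"hand":1},
    {"rot":[0,0,0],"slide":[-0.006,0,0],"hand":1}
  ]
}}

```text
clock: 7.0
eef_pos: [0.5912, 0.0632, 0.2471]
tcp_rot: [1.985, 2.435, 0.0]
force: [0.7, 1.5, 2.3]
grip_width: -0.0003
grasp_force: 1.1
```

{"api": "carry_out", "payload": {
  "steps": [
    {"rot":[0,0,0],"slide":[-0.004,0,0],"hand":1},
    {"rot":[0,0,0],"slide":[-0.003,0,0],"hand":1},
    {"rot":[0,0,0],"slide":[-0.002,0,0],"hand":1},
    {"rot":[0,0,0],"slide":[-0.0015,0,0],"hand":1}
  ]
}}

```text
clock: 7.33
eef_pos: [0.5932, 0.0533, 0.247]
tcp_rot: [-1.985, -2.435, 0.0]
force: [-0.2, 2.3, 0.9]
grip_width: -0.0001
grasp_force: 1.0
```

{"api": "carry_out", "payload": {
  "steps": [
    {"rot":[0,0,0],"slide":[-0.0015,0,0],"hand":1},
    {"rot":[0,0,0],"slide":[-0.0015,0,0],"hand":1}
  ]
}}

```text
clock: 7.5
eef_pos: [0.5938, 0.0506, 0.2469]
tcp_rot: [-1.985, -2.435, 0.0]
force: [-0.4, 2.1, 0.5]
grip_width: 0.0
grasp_force: 1.0
```

{"api": "carry_out", "payload": {
  "steps": [
    {"rot":[0,0,0],"slide":[-0.0015,0,0],"hand":1},
    {"rot":[0,0,0],"slide":[-0.0015,0,0],"hand":1}
  ]
}}

```text
clock: 7.67
eef_pos: [0.5943, 0.0485, 0.247]
tcp_rot: [-1.984, -2.434, -0.002]
force: [-4.5, 22.1, 4.5]
grip_width: 0.0
grasp_force: 11.3
```

{"api": "carry_out", "payload": {
  "steps": [
    {"rot":[0,0,0],"slide":[-0.001,0,0],"hand":1},
    {"rot":[0,0,0],"slide":[-0.001,0,0],"hand":1}
  ]
}}

```text
clock: 7.83
eef_pos: [0.5944, 0.0481, 0.247]
tcp_rot: [-1.981, -2.433, -0.004]
force: [-7.4, 33.8, 4.6]
grip_width: 0.0001
grasp_force: 16.7
```

{"api": "carry_out", "payload": {
  "steps": [
    {"rot":[0,0,0],"slide":[0.005,0,0],"hand":1},
    {"rot":[0,0,0],"slide":[0.01,0,-0.01],"hand":1},
    {"rot":[0,0,0],"slide":[0,0,-0.035],"hand":1},
    {"rot":[0,0,0],"slide":[0,0,-0.035],"hand":0.3},
    {"rot":[0,0,0],"slide":[-0.01,-0.01,-0.03],"hand":0},
    {"rot":[0,0,0],"slide":[-0.02,-0.02,-0.02],"hand":0},
    {"rot":[0,0,0],"slide":[-0.02,-0.02,0],"hand":0},
    {"rot":[0,0,0],"slide":[-0.02,-0.02,0],"hand":0},
    {"rot":[0,0,0],"slide":[-0.015,-0.015,0],"hand":0},
    {"rot":[0,0,0],"slide":[0,0,0],"hand":0},
    {"rot":[0,0,0],"slide":[0,0,0],"hand":0}
  ]
}}

```text
clock: 8.75
eef_pos: [0.5253, -0.0405, 0.3779]
tcp_rot: [1.986, 2.433, 0.0]
force: [0.1, 0.6, 0.5]
grip_width: 0.085
grasp_force: 0.0
```

```bash
python3 - <<'E'
from h import *
s=manip.read_state(); print(s['clock'],s['eef_pos'])
im,D=snapshot('wrist'); np.save('wrist2.npy',D); cv2.imwrite('pics/wrist2.png',im[:,:,::-1])
for th,z in [('eye',.082),('push_bar',.09),('keeper_pivot',.0925),('keeper_post',.1175),('wing_grip',.1235)]:
        for r in pinpoint('wrist',th)[:2]: print(th,round(r['conf'],2),np.round(r['point'],1),np.round(atz('wrist',r['point'],z),4))
cv2.imwrite('pics/w2c.png',cv2.resize(im[100:400,150:450,::-1],None,fx=2,fy=2,interpolation=2))
E
```

```text
8.75 [ 0.52527951 -0.04051224  0.37788605]
eye 0.93 [198.3 313.1] [ 0.5244 -0.0432  0.082 ]
push_bar 0.77 [119.2 434.6] [0.6027 0.0407 0.09  ]
keeper_pivot 0.81 [275.5 314.9] [ 0.5397 -0.1096  0.0925]
keeper_post 0.82 [301.7 213. ] [ 0.4596 -0.136   0.1175]
wing_grip 0.6 [299.4 313.9] [ 0.5396 -0.113   0.1235]
```

View pics/w2c.png

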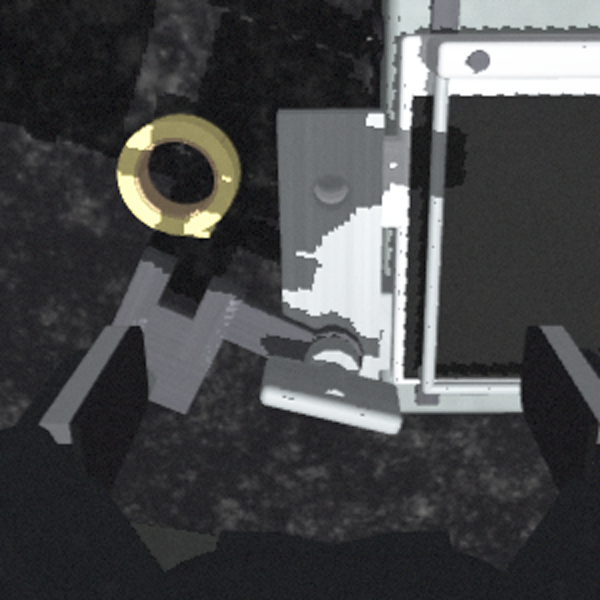

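The platform is parked and the eye sits at full-frame (row 195, col 315.6), centred on the lug. The wings start at about (300, 314) and are turned about 9° clockwise. The keeper is open, with the tape clear of it. Next, over to the long pin.

{"api": "carry_out", "payload": {
  "steps": [
    {"rot":[0,0,0],"slide":[0.0305,0.0098,-0.002],"hand":0},
    {"rot":[0,0,0],"slide":[0.0305,0.0098,-0.002],"hand":0},
    {"rot":[0,0,0],"slide":[0.0305,0.0098,-0.002],"hand":0},
    {"rot":[0,0,0],"slide":[0.0305,0.0098,-0.002],"hand":0},
    {"rot":[0,0,0],"slide":[0.0305,0.0098,-0.002],"hand":0},
    {"rot":[0,0,0],"slide":[0.0305,0.0098,-0.002],"hand":0},
    {"rot":[0,0,0],"slide":[0.0305,0.0098,-0.002],"hand":0},
    {"rot":[0,0,0],"slide":[0.0305,0.0098,-0.002],"hand":0},
    {"rot":[0,0,0],"slide":[0,0,0],"hand":0},
    {"rot":[0,0,0],"slide":[0,0,0],"hand":0}
  ]
}}

```text
clock: 9.88
eef_pos: [0.5531, 0.2165, 0.3925]
tcp_rot: [-1.981, -2.438, 0.001]
force: [0.5, -0.1, 0.2]
grip_width: 0.0852
grasp_force: 0.0
```

```bash
python3 - <<'E'
from h import *
s=manip.read_state(); print(s['clock'],s['eef_pos'])
im,D=snapshot('wrist'); np.save('wrist3.npy',D); cv2.imwrite('pics/wrist3.png',im[:,:,::-1])
for th,z in [('long_pin_collar',.082),('long_pin',.012),('short_pin',.012),('pin_stand',0)]:
        for r in pinpoint('wrist',th)[:3]: print(th,round(r['conf'],2),np.round(r['point'],1),np.round(atz('wrist',r['point'],z),4))
H,W=D.shape; yy,xx=np.mgrid[:H,:W]; c=camera_info('wrist'); f=200/np.tan(np.radians(c['vfov'])/2); R=np.array(c['R']);t=np.array(c['t'])
P=(np.stack([(xx-c['cx'])/f*D,(yy-c['cy'])/f*D,D],-1)-t)@R
def band(lo,hi,ctr,r=.03):
    m=(D>0)&(P[...,2]>lo)&(P[...,2]<hi)&(np.hypot(P[...,0]-ctr[0],P[...,1]-ctr[1])<r); q=P[m]; print(lo,m.sum(),q.mean(0).round(4),((q.max(0)+q.min(0))/2).round(4), np.ptp(q,axis=0).round(4))
band(.137,.149,(.552,.215)); band(.097,.108,(.52,.313)); band(.086,.094,(.552,.215),.02)
E
```

```text
9.8833 [0.55309869 0.21653168 0.39252128]
long_pin_collar 0.81 [192.8 314. ] [0.552  0.2115 0.082 ]
long_pin_collar 0.81 [204.2 477.2] [0.6995 0.231  0.082 ]
long_pin_collar 0.63 [147.1 262.4] [0.5004 0.2425 0.082 ]
long_pin 0.82 [205.8 215.4] [0.4489 0.1531 0.012 ]
long_pin 0.81 [149.3 212.2] [0.4386 0.2165 0.012 ]
long_pin 0.78 [238.4 418.4] [0.6872 0.161  0.012 ]
short_pin 0.63 [ 72.9 309.7] [0.5266 0.3128 0.012 ]
pin_stand 0.68 [126.3 315.6] [0.5432 0.2616 0.    ]
0.137 690 [0.551  0.2131 0.1426] [0.5512 0.2121 0.141 ] [0.0213 0.0214 0.008 ]
0.097 710 [0.5241 0.3105 0.103 ] [0.524  0.3106 0.1012] [0.0213 0.0214 0.0079]
0.086 400 [0.5527 0.2198 0.091 ] [0.5529 0.2173 0.0896] [0.0272 0.0203 0.0072]
```

View pics/wrist3.png

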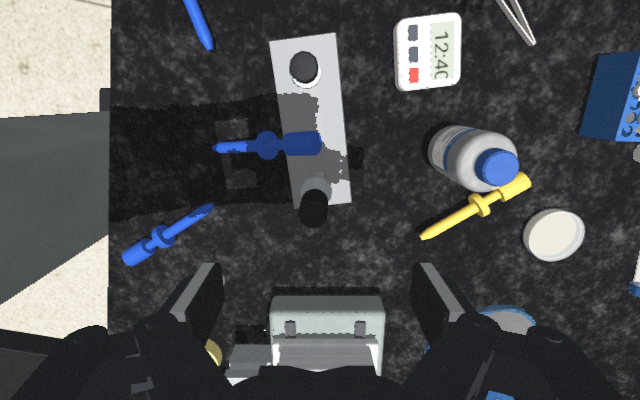

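This view surprises me: the blue and yellow look-alikes now appear to be lying down, and a blue one seems to rest across the stand near (145, 265). I'll check that with the fixed cameras.

```bash
python3 - <<'E'
from h import *
out=[]
for c,(r0,r1,c0,c1) in {'scene':(130,310,190,470),'side':(90,350,220,440)}.items():
    im,D=snapshot(c); a=im[r0:r1,c0:c1,::-1]; out.append(cv2.resize(a,None,fx=400/a.shape[0]*(.72 if c=='scene' else 1.2),fy=400/a.shape[0]*(.72 if c=='scene' else 1.2),interpolation=2))
h=max(o.shape[0] for o in out); out=[cv2.copyMakeBorder(o,0,h-o.shape[0],0,0,0) for o in out]; o=np.hstack(out); print(o.shape); cv2.imwrite('pics/chk.png',o[:, :] if o.shape[1]<=800 else cv2.resize(o,(800,int(o.shape[0]*800/o.shape[1]))))
E
```

```text
(480, 854, 3)
```

View pics/chk.png

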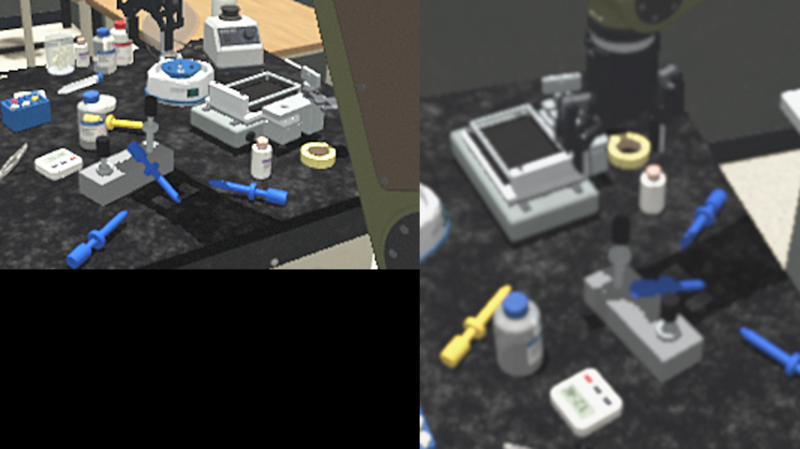

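The four coloured look-alikes stood on thin feet and have toppled, although the arm came near none of them. The grey pins, stand and bystanders are untouched, and the blue pin on the stand is well below the grasp height. I'll grasp the long pin.

{"api": "carry_out", "payload": {
  "steps": [
    {"rot":[0,0,0],"slide":[-0.0026,-0.0022,0.02],"hand":0},
    {"rot":[0,0,0],"slide":[0,0,0.025],"hand":0},
    {"rot":[0,0,0],"slide":[0,0,0.025],"hand":0},
    {"rot":[0,0,0],"slide":[0,0,0.02],"hand":0},
    {"rot":[0,0,0],"slide":[0,0,0.0195],"hand":0},
    {"rot":[0,0,0],"slide":[0,0,0],"hand":0.5},
    {"rot":[0,0,0],"slide":[0,0,0],"hand":0.8},
    {"rot":[0,0,0],"slide":[0,0,0],"hand":1},
    {"rot":[0,0,0],"slide":[0,0,0],"hand":1},
    {"rot":[0,0,0],"slide":[0,0,0],"hand":1},
    {"rot":[0,0,0],"slide":[0,0,0],"hand":1},
    {"rot":[0,0,0],"slide":[0,0,0],"hand":1}
  ],
  "force": 50
}}

```text
clock: 11.23
eef_pos: [0.552, 0.2119, 0.2848]
tcp_rot: [1.984, 2.434, 0.004]
force: [3.3, 0.7, 6.0]
grip_width: 0.0204
grasp_force: 49.0
```

{"api": "carry_out", "payload": {
  "steps": [
    {"rot":[0,0,0],"slide":[0,0,-0.008],"hand":1},
    {"rot":[0,0,0],"slide":[0,0,-0.016],"hand":1},
    {"rot":[0,0,0],"slide":[0,0,-0.016],"hand":1},
    {"rot":[0,0,0],"slide":[0,0,-0.02],"hand":1},
    {"rot":[0,0,0],"slide":[0,0,-0.025],"hand":1},
    {"rot":[0,0,0],"slide":[0,0,-0.025],"hand":1},
    {"rot":[0,0,0],"slide":[0,0,-0.015],"hand":1},
    {"rot":[0,0,0],"slide":[0,0,0],"hand":1},
    {"rot":[0,0,0],"slide":[0,0,0],"hand":1}
  ]
}}

```text
clock: 11.98
eef_pos: [0.5514, 0.2117, 0.4083]
tcp_rot: [-1.985, -2.435, 0.0]
force: [-0.7, 0.4, -2.2]
grip_width: 0.0205
grasp_force: 49.2
```

```bash
python3 - <<'E'
from h import *
s=manip.read_state(); print(s['clock'],s['eef_pos'],s['grip_width'],s['grasp_force'])
im,D=snapshot('wrist'); cv2.imwrite('pics/wrist4.png',im[:,:,::-1])
for th in ['long_pin','long_pin_collar']:
  for r in pinpoint('wrist',th)[:4]:
    z=s['eef_pos'][2]-.155-.116+(.07 if 'coll' in th else 0); print(th,round(r['conf'],2),np.round(r['point'],1),atz('wrist',r['point'],z).round(4))
c=camera_info('wrist');f=200/np.tan(np.radians(c['vfov'])/2);R=np.array(c['R']);t=np.array(c['t'])
def proj(X): p=R@np.array(X)+t; return (p[1]/p[2]*f+c['cy'],p[0]/p[2]*f+c['cx'])
e=s['eef_pos']
for h in (.155+.116,.155+.116-.07): print('expected px',proj([e[0],e[1],e[2]-h]))
cv2.imwrite('pics/w4c.png',cv2.resize(im[150:400,190:450,::-1],None,fx=2.3,fy=2.3,interpolation=2))
E
```

```text
11.9833 [0.55144735 0.21174638 0.4083238 ] 0.020510490629456795 49.178332686424255
long_pin 0.9 [229.8 417.6] [0.6345 0.207  0.1373]
long_pin 0.88 [196.4 217.3] [0.4753 0.2023 0.1373]
long_pin 0.86 [140.8 219.2] [0.472  0.2449 0.1373]
long_pin 0.78 [196.7 316.9] [0.5504 0.2177 0.1373]
long_pin_collar 0.85 [228.8 173.3] [0.4709 0.2037 0.2073]
long_pin_collar 0.72 [236.8 319.5] [0.5525 0.2156 0.2073]
long_pin_collar 0.7 [200.6 472. ] [0.6296 0.2536 0.2073]
long_pin_collar 0.55 [139.  265.9] [0.5142 0.2637 0.2073]
expected px (np.float64(204.11878710433578), np.float64(316.5786710719701))
expected px (np.float64(242.57583656484118), np.float64(316.2790696982896))
```

View pics/w4c.png

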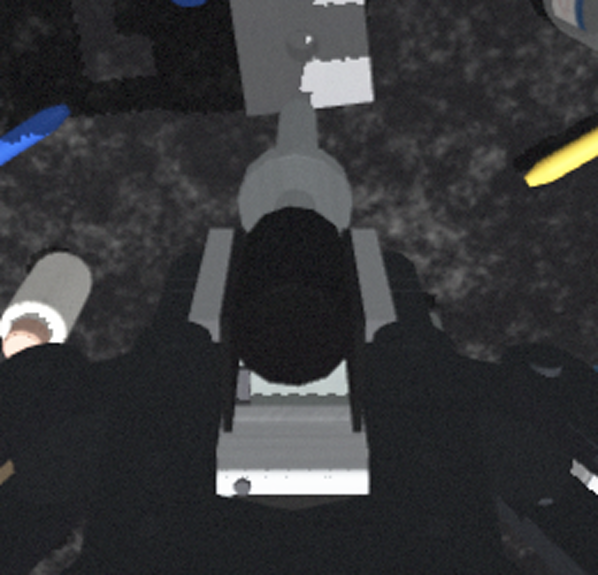

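The pin is held with its foot near (192, 319) full-frame, which suggests it is tilted slightly in the grip. I'll measure the tilt from the fixed cameras' depth.

```bash
cat >> h.py <<'E'
def cloud(cam):
    im,D=snapshot(cam); H,W=D.shape; yy,xx=np.mgrid[:H,:W]; c=camera_info(cam); f=200/np.tan(np.radians(c['vfov'])/2)
    P=(np.stack([(xx-c['cx'])/f*D,(yy-c['cy'])/f*D,D],-1)-c['t'])@np.array(c['R']); P[D<=0]=9; return im,P
E
python3 - <<'E'
from h import *
s=manip.read_state(); e=s['eef_pos']; Rt=Ro.from_rotvec(s['tcp_rot']).as_matrix()
for cam in ['scene','side','wrist']:
    im,P=cloud(cam); m=(np.abs(P[...,2]-.172)<.033)&(np.hypot(P[...,0]-e[0],P[...,1]-e[1])<.022); q=P[m]
    if len(q)<20: print(cam,len(q)); continue
    for lo in np.arange(.14,.205,.01):
        k=q[(q[:,2]>lo)&(q[:,2]<=lo+.01)]
        if len(k): print(cam,len(k),lo.round(3),((k.mean(0)-e)@Rt).round(4)[:2], (np.median(k,0)-e).round(4)[:2])
E
```

```text
scene 16 0.14 [ 0.0085 -0.0009] [-0.0033  0.0077]
scene 20 0.15 [ 0.0085 -0.0011] [-0.0045  0.0082]
scene 18 0.16 [ 0.0081 -0.0012] [-0.0046  0.0077]
scene 20 0.17 [ 0.0079 -0.0008] [-0.0033  0.0082]
scene 18 0.18 [ 0.0075 -0.0014] [-0.0041  0.0074]
scene 18 0.19 [ 0.008 -0.001] [-0.004   0.0075]
scene 14 0.2 [ 0.0081 -0.0068] [-0.0102  0.0067]
side 18 0.14 [0.0088 0.0051] [0.0026 0.0101]
side 20 0.15 [0.0089 0.0055] [0.0032 0.0101]
side 22 0.16 [0.0092 0.0041] [0.0023 0.0098]
side 22 0.17 [0.009  0.0041] [0.0017 0.0091]
side 24 0.18 [0.0093 0.0045] [0.0026 0.0098]
side 17 0.19 [0.0091 0.0041] [0.0014 0.0094]
side 1 0.2 [0.0123 0.0117] [0.0085 0.0142]
wrist 30 0.14 [0.0104 0.0028] [-0.0003  0.0109]
wrist 69 0.15 [0.01   0.0027] [-0.0003  0.0107]
wrist 79 0.16 [0.0098 0.0026] [-0.0002  0.0103]
wrist 87 0.17 [0.0096 0.0023] [-0.0009  0.0102]
wrist 44 0.18 [0.0101 0.0024] [-0.0004  0.0105]
```

```bash
python3 - <<'E'
import cv2,numpy as np
a=cv2.imread('pics/wrist2.png')[170:220,290:345]; g=cv2.cvtColor(a,cv2.COLOR_BGR2GRAY); print(g[10:44:2,8:46:2])
cv2.imwrite('pics/eye.png',cv2.resize(cv2.normalize(a,None,0,255,32),None,fx=10,fy=10,interpolation=cv2.INTER_NEAREST))
E
```

```text
[[110 109 112 113 112 111 112 112 113 114 109 111 112 108 110 114 112 110
  111]
 [112 109 111 117 112 113 115 111 111 113 109 110 111 108 110 110 112 111
  114]
 [113 111 111 113 111 107 111 111 111 111 108 112 109 107 109 115 110 109
  115]
 [110 110 114 113 114 109 110 110 111 110 111 114 112 108 109 113 112 110
  111]
 [111 110 111 116 115 110 107 100  98  99 102 103 112 107 110 110 111 110
  115]
 [110 109 110 114 112 104  99  98 100  95  95  98 103 108 109 110 111 111
  113]
 [107 112 112 118 107 113  96  91  95  97  98  96 110 102 111 112 112 111
  112]
 [113 112 113 113 107 127 112 102 103 104 108 110 124 106 107 112 112 111
  114]
 [111 109 114 112 103 130 129 127 120 120 129 128 133 102 107 112 110 113
  113]
 [111 112 113 111 109 113 138 131 131 128 131 137 114 101 108 112 111 113
  112]
 [111 111 110 113 112 102 111 142 143 146 139 116  96 101 108 107 112 112
  116]
 [112 108 110 115 111 108  99 100  99 102  98  99 105 104 106 111 108 114
  113]
 [111 110 110 117 116 110 107 106  98  99  98 109 108 107 111 228 242 244
  190]
 [108 110 113 117 113 112 110 110 110 109 109 109 109 111 148 230 242 243
  244]
 [111 109 108 118 113 111 116 111 111 114 109 113 111 109 236 241 241 243
  244]
 [110 109 110 115 113 110 116 109 110 113 113 112 143 143 236 242 241 243
  244]
 [111 110 113 116 116 112 114 104 111 112 108 151 227 235 235 241 241 242
  244]]
```

View pics/eye.png

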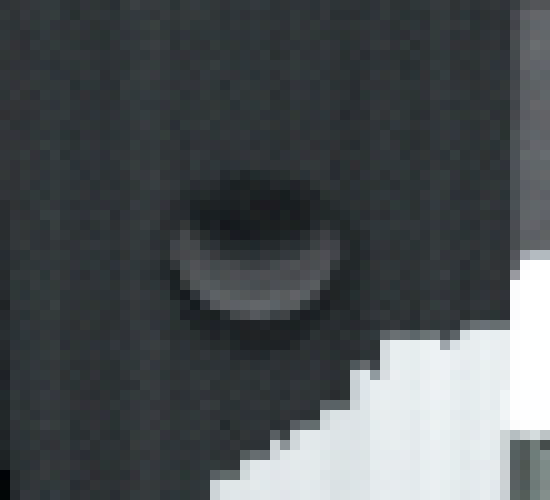

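{"api": "carry_out", "payload": {
  "steps": [
    {"rot":[0,0,0],"slide":[-0.012,-0.004,0],"hand":1},
    {"rot":[0,0,0],"slide":[-0.025,-0.0078,0],"hand":1},
    {"rot":[0,0,0],"slide":[-0.025,-0.0078,0],"hand":1},
    {"rot":[0,0,0],"slide":[-0.03,-0.0095,0],"hand":1},
    {"rot":[0,0,0],"slide":[-0.03,-0.0095,0],"hand":1},
    {"rot":[0,0,0],"slide":[-0.03,-0.0095,0],"hand":1},
    {"rot":[0,0,0],"slide":[-0.03,-0.0095,0],"hand":1},
    {"rot":[0,0,0],"slide":[-0.026,-0.0085,0],"hand":1},
    {"rot":[0,0,0],"slide":[-0.022,-0.0062,0],"hand":1},
    {"rot":[0,0,0],"slide":[-0.018,-0.006,0],"hand":1},
    {"rot":[0,0,0],"slide":[0,0,0.02],"hand":1},
    {"rot":[0,0,0],"slide":[0,0,0.014],"hand":1}
  ]
}}

```text
clock: 13.28
eef_pos: [0.5244, -0.0485, 0.3737]
tcp_rot: [1.987, 2.433, 0.0]
force: [0.1, 0.6, -2.5]
grip_width: 0.0206
grasp_force: 49.2
```

{"api": "carry_out", "payload": {
  "steps": [
    {"rot":[0,0,0],"slide":[0,0,0],"hand":1},
    {"rot":[0,0,0],"slide":[0,0,0],"hand":1}
  ]
}}

```text
clock: 13.45
eef_pos: [0.5248, -0.0473, 0.3743]
tcp_rot: [-1.985, -2.434, 0.001]
force: [1.2, -1.2, -0.5]
grip_width: 0.0204
grasp_force: 49.1
```

```bash
python3 - <<'E'
from h import *
s=manip.read_state(); e=s['eef_pos']; print(s['clock'],e,s['tcp_rot'],s['force'])
plan([.5250,-.0470,.374],np.pi/2+.204)
Rt=Ro.from_rotvec(s['tcp_rot']).as_matrix()
ims=[]
for cam in ['wrist','scene','side']:
    im,P=cloud(cam); cv2.imwrite(f'pics/{cam}5.png',im[:,:,::-1])
    m=(np.abs(P[...,2]-.14)<.022)&(np.hypot(P[...,0]-e[0],P[...,1]-e[1])<.022); q=P[m]
    if len(q)>5: print(cam,len(q),((q.mean(0)-e)@Rt).round(4)[:2])
    c=camera_info(cam); f=200/np.tan(np.radians(c['vfov'])/2); p=np.array(c['R'])@np.array([.5262,-.0415,.09])+c['t']; u,v=int(p[0]/p[2]*f+c['cx']),int(p[1]/p[2]*f+c['cy']); print(cam,u,v)
    w={'wrist':40,'scene':22,'side':22}[cam]; ims.append(cv2.resize(im[max(v-w,0):v+w,u-w:u+w,::-1],(264,264),interpolation=0))
cv2.imwrite('pics/chk2.png',np.hstack(ims))
E
```

```text
13.45 [ 0.52475792 -0.04725876  0.37428175] [-1.98454771e+00 -2.43403722e+00  1.05672645e-03] [ 1.18486896 -1.15069663 -0.54672992]
slide total [0.0002 0.0003 0.0003] rot units [-0.014 -0.005 -0.014] psi now 1.7736
per row 1 [0.0002 0.0003 0.0003]
wrist 279 [0.0098 0.0027]
wrist 318 192
scene 65 [ 0.0082 -0.0001]
scene 378 197
side 77 [0.0091 0.0049]
side 314 163
```

View pics/chk2.png

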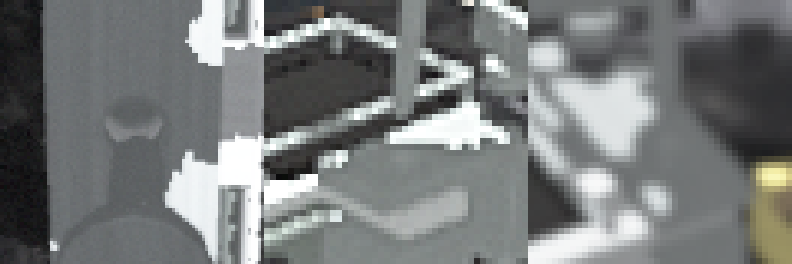

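The wrist crop shows the pin tip just in front of and above the eye, about 1 mm too far right (pin column 139 against hole column 134). I'll correct that and lower the pin.

{"api": "carry_out", "payload": {
  "steps": [
    {"rot":[0,0,0],"slide":[0.0005,-0.001,0.005],"hand":1},
    {"rot":[0,0,0],"slide":[0,0,0.006],"hand":1},
    {"rot":[0,0,0],"slide":[0,0,0.006],"hand":1},
    {"rot":[0,0,0],"slide":[0,0,0.005],"hand":1},
    {"rot":[0,0,0],"slide":[0,0,0.004],"hand":1},
    {"rot":[0,0,0],"slide":[0,0,0.003],"hand":1},
    {"rot":[0,0,0],"slide":[0,0,0.003],"hand":1}
  ]
}}

```text
clock: 14.18
eef_pos: [0.5239, -0.0467, 0.3421]
tcp_rot: [-1.985, -2.435, 0.0]
force: [0.3, -0.8, -1.1]
grip_width: 0.0204
grasp_force: 49.2
```

{"api": "carry_out", "payload": {
  "steps": [
    {"rot":[0,0,0],"slide":[0,0,0.004],"hand":1},
    {"rot":[0,0,0],"slide":[0,0,0.004],"hand":1},
    {"rot":[0,0,0],"slide":[0,0,0.003],"hand":1},
    {"rot":[0,0,0],"slide":[0,0,0.003],"hand":1}
  ]
}}

```text
clock: 14.52
eef_pos: [0.5239, -0.0467, 0.3282]
tcp_rot: [1.985, 2.435, 0.0]
force: [-0.2, -0.8, -0.6]
grip_width: 0.0203
grasp_force: 49.1
```

{"api": "carry_out", "payload": {
  "steps": [
    {"rot":[0,0,0],"slide":[0,0,0.004],"hand":1},
    {"rot":[0,0,0],"slide":[0,0,0.004],"hand":1},
    {"rot":[0,0,0],"slide":[0,0,0.003],"hand":1}
  ]
}}

```text
clock: 14.77
eef_pos: [0.5239, -0.0466, 0.317]
tcp_rot: [-1.985, -2.435, 0.0]
force: [0.3, -1.4, -2.1]
grip_width: 0.0203
grasp_force: 49.1
```

{"api": "carry_out", "payload": {
  "steps": [
    {"rot":[0,0,0],"slide":[0,0,0.004],"hand":1},
    {"rot":[0,0,0],"slide":[0,0,0.004],"hand":1},
    {"rot":[0,0,0],"slide":[0,0,0.004],"hand":1},
    {"rot":[0,0,0],"slide":[0,0,0.004],"hand":1}
  ]
}}

```text
clock: 15.1
eef_pos: [0.5239, -0.0466, 0.3011]
tcp_rot: [-1.985, -2.435, 0.0]
force: [-0.2, -0.8, -1.2]
grip_width: 0.0207
grasp_force: 49.1
```

{"api": "carry_out", "payload": {
  "steps": [
    {"rot":[0,0,0],"slide":[0,0,0.004],"hand":1},
    {"rot":[0,0,0],"slide":[0,0,0.004],"hand":1},
    {"rot":[0,0,0],"slide":[0,0,0.003],"hand":1},
    {"rot":[0,0,0],"slide":[0,0,0.002],"hand":1},
    {"rot":[0,0,0],"slide":[0,0,0.001],"hand":1}
  ]
}}

```text
clock: 15.52
eef_pos: [0.5239, -0.0466, 0.2872]
tcp_rot: [-1.985, -2.435, 0.0]
force: [0.4, -1.3, -0.7]
grip_width: 0.0206
grasp_force: 49.1
```

{"api": "carry_out", "payload": {
  "steps": [
    {"rot":[0,0,0],"slide":[0,0,0.0015],"hand":1},
    {"rot":[0,0,0],"slide":[0,0,0.0015],"hand":1},
    {"rot":[0,0,0],"slide":[0,0,0.001],"hand":1}
  ]
}}

```text
clock: 15.77
eef_pos: [0.5241, -0.0466, 0.285]
tcp_rot: [1.984, 2.434, 0.001]
force: [-9.4, 1.2, 27.0]
grip_width: 0.0206
grasp_force: 51.5
```

{"api": "carry_out", "payload": {
  "steps": [
    {"rot":[0,0,0],"slide":[0,0,0],"hand":0.5},
    {"rot":[0,0,0],"slide":[0,0,0],"hand":0.5},
    {"rot":[0,0,0],"slide":[0,0,0],"hand":0.4},
    {"rot":[0,0,0],"slide":[0,0,0],"hand":0.4},
    {"rot":[0,0,0],"slide":[0,0,-0.01],"hand":0.4},
    {"rot":[0,0,0],"slide":[0,0,-0.025],"hand":0.4},
    {"rot":[0,0,0],"slide":[0,0,-0.03],"hand":0},
    {"rot":[0,0,0],"slide":[0,0,-0.03],"hand":0},
    {"rot":[0,0,0],"slide":[0,0,0],"hand":0},
    {"rot":[0,0,0],"slide":[0,0,0],"hand":0}
  ]
}}

```text
clock: 16.6
eef_pos: [0.5238, -0.0466, 0.3805]
tcp_rot: [1.983, 2.433, 0.003]
force: [-0.2, -0.0, -1.7]
grip_width: 0.0855
grasp_force: 0.0
```

```bash
python3 - <<'E'
from h import *
s=manip.read_state(); e=s['eef_pos']; print(s['clock'],e,s['grip_width'])
im,P=cloud('wrist'); cv2.imwrite('pics/wrist6.png',im[:,:,::-1])
for th,z in [('keeper_pivot',.0925),('keeper_post',.1175),('wing_grip',.1235),('long_pin_collar',.082)]:
    for r in pinpoint('wrist',th)[:2]: print(th,round(r['conf'],2),np.round(r['point'],1),np.round(atz('wrist',r['point'],z),4))
def blob(ctr,rad,lo,hi):
    q=P[(P[...,2]>lo)&(P[...,2]<hi)&(np.hypot(P[...,0]-ctr[0],P[...,1]-ctr[1])<rad)]
    if len(q)<5: print('none',len(q)); return
    w,v=np.linalg.eigh(np.cov(q[:,:2].T)); print(len(q),q.mean(0).round(4),((q.max(0)+q.min(0))/2).round(4),np.ptp(q,axis=0).round(4),'axis',np.degrees(np.arctan2(v[1,1],v[0,1])).round(1))
blob((.5263,-.0409),.02,.133,.15)   # head top
blob((.5404,-.111),.036,.128,.145) # wings top
blob((.46,-.136),.02,.122,.14)   # post top
cv2.imwrite('pics/w6c.png',cv2.resize(im[100:400,120:460,::-1],None,fx=1.9,fy=1.9,interpolation=2))
E
```

```text
16.6 [ 0.52382947 -0.0465961   0.38053803] 0.08548407185397604
keeper_pivot 0.76 [272.6 314.3] [ 0.5362 -0.1147  0.0925]
keeper_pivot 0.67 [187.6 390.7] [ 0.5814 -0.0255  0.0925]
keeper_post 0.71 [181.5 240.8] [ 0.4657 -0.0375  0.1175]
keeper_post 0.69 [294.2 215. ] [ 0.4576 -0.1363  0.1175]
wing_grip 0.58 [291.2 320.1] [ 0.5404 -0.1121  0.1235]
long_pin_collar 0.65 [193.1 317. ] [ 0.524 -0.045  0.082]
802 [ 0.5236 -0.0411  0.1405] [ 0.5237 -0.0424  0.138 ] [0.0212 0.0215 0.0097] axis 98.2
995 [ 0.5382 -0.1094  0.1337] [ 0.5386 -0.1108  0.1327] [0.0557 0.0123 0.0095] axis 176.2
none 0
```

View pics/w6c.png

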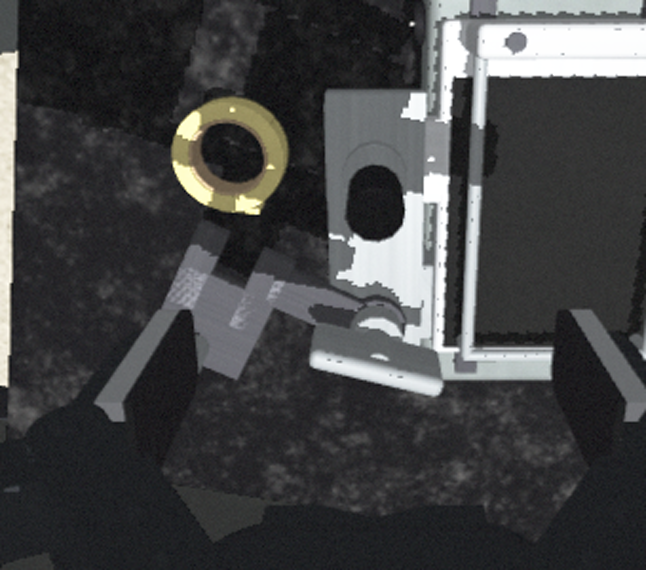

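The pin is seated: the collar is flat on the lug and the head is at about (200, 375) in the crop. The wings run (312, 360) to (440, 385), and the post is hidden under the left finger. Next I'll grip the keeper post.

{"api": "carry_out", "payload": {
  "steps": [
    {"rot":[0,0,0],"slide":[-0.0185,-0.0202,0],"hand":0.42},
    {"rot":[0,0,0],"slide":[-0.0185,-0.0202,0],"hand":0.42},
    {"rot":[0,0,0],"slide":[-0.0185,-0.0202,0],"hand":0.42},
    {"rot":[0,0,0],"slide":[-0.0185,-0.0202,0],"hand":0.42},
    {"rot":[0,0,0],"slide":[0,0,0],"hand":0.42},
    {"rot":[0,0,0],"slide":[0,0,0.025],"hand":0.42},
    {"rot":[0,0,0],"slide":[0,0,0.02],"hand":0.42},
    {"rot":[0,0,0],"slide":[0,0,0],"hand":0.42}
  ],
  "force": 20
}}

```text
clock: 17.52
eef_pos: [0.4591, -0.1351, 0.3298]
tcp_rot: [-1.982, -2.43, 0.003]
force: [-0.2, -0.5, -0.3]
grip_width: 0.0498
grasp_force: 0.0
```

```bash
python3 - <<'E'
from h import *
s=manip.read_state(); e=s['eef_pos']; print(s['clock'],e,s['grip_width'])
for cam in ['wrist','scene','side']:
    im,P=cloud(cam)
    for r in pinpoint(cam,'keeper_post')[:1]: print(cam,round(r['conf'],2),np.round(r['point'],1),np.round(atz(cam,r['point'],.1175),4))
    q=P[(P[...,2]>.108)&(P[...,2]<.138)&(np.hypot(P[...,0]-.4598,P[...,1]+.1354)<.018)]; print(len(q), q.mean(0).round(4) if len(q) else '', np.ptp(q,axis=0).round(4) if len(q) else '')
    if cam=='wrist': cv2.imwrite('pics/w7c.png',cv2.resize(im[100:400,170:470,::-1],None,fx=1.9,fy=1.9,interpolation=2))
E
```

```text
17.5167 [ 0.45907775 -0.13514479  0.32983486] 0.04983167109547951
wrist 0.6 [237.4 316.2] [ 0.4608 -0.1391  0.1175]
623 [ 0.4606 -0.1346  0.1283] [0.0117 0.0117 0.029 ]
0  
side 0.71 [128.9 327.6] [ 0.4621 -0.1404  0.1175]
42 [ 0.462  -0.133   0.1225] [0.0096 0.0118 0.0263]
```

View pics/w7c.png

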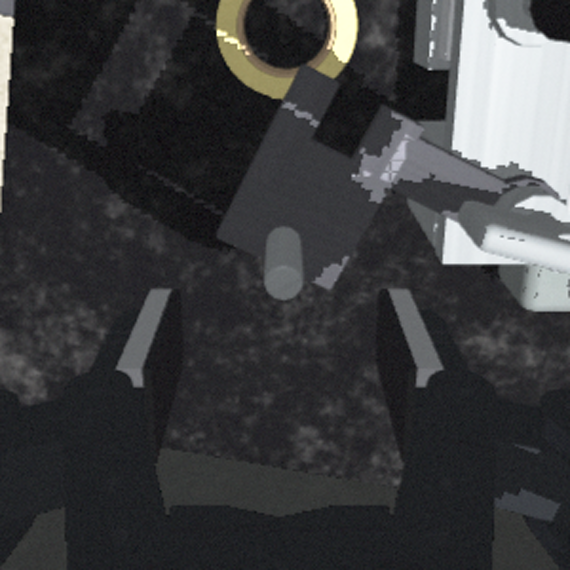

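The post is centred between the fingers at about (285, 270) in the crop. I'll descend and grip.

{"api": "carry_out", "payload": {
  "steps": [
    {"rot":[0,0,0],"slide":[-0.001,0.001,0.02],"hand":0.42},
    {"rot":[0,0,0],"slide":[0,0,0.02],"hand":0.42},
    {"rot":[0,0,0],"slide":[0,0,0.012],"hand":0.42},
    {"rot":[0,0,0],"slide":[0,0,0],"hand":0.8},
    {"rot":[0,0,0],"slide":[0,0,0],"hand":1},
    {"rot":[0,0,0],"slide":[0,0,0],"hand":1},
    {"rot":[0,0,0],"slide":[0,0,0],"hand":1},
    {"rot":[0,0,0],"slide":[0,0,0],"hand":1}
  ],
  "force": 20
}}

```text
clock: 18.48
eef_pos: [0.4602, -0.1365, 0.2826]
tcp_rot: [-1.984, -2.434, 0.003]
force: [-15.7, -5.0, 9.2]
grip_width: 0.011
grasp_force: 20.6
```

{"api": "carry_out", "payload": {
  "steps": [
    {"rot":[0,0,0],"slide":[0,-0.0012,-0.0008],"hand":1},
    {"rot":[0,0,0],"slide":[0,0,0],"hand":1}
  ]
}}

```text
clock: 18.65
eef_pos: [0.4595, -0.1364, 0.2828]
tcp_rot: [1.985, 2.435, 0.0]
force: [-3.3, -1.7, -3.2]
grip_width: 0.0112
grasp_force: 20.7
```

{"api": "carry_out", "payload": {
  "steps": [
    {"rot":[0,0,0.52],"slide":[0.00375,-0.00035,0],"hand":1},
    {"rot":[0,0,0.52],"slide":[0.00375,-0.00035,0],"hand":1},
    {"rot":[0,0,0.52],"slide":[0.00375,-0.00035,0],"hand":1},
    {"rot":[0,0,0.52],"slide":[0.00375,-0.00035,0],"hand":1},
    {"rot":[0,0,0.52],"slide":[0.00375,-0.00035,0],"hand":1},
    {"rot":[0,0,0.52],"slide":[0.00375,-0.00035,0],"hand":1}
  ]
}}

```text
clock: 19.15
eef_pos: [0.4556, -0.1141, 0.2828]
tcp_rot: [2.299, 2.14, 0.0]
force: [0.1, -1.8, -5.3]
grip_width: 0.0111
grasp_force: 20.5
```

{"api": "carry_out", "payload": {
  "steps": [
    {"rot":[0,0,0],"slide":[0,0,0],"hand":1}
  ]
}}

```text
clock: 19.23
eef_pos: [0.4557, -0.1138, 0.2828]
tcp_rot: [2.298, 2.141, 0.001]
force: [-0.2, -0.5, -3.3]
grip_width: 0.011
grasp_force: 20.7
```

Very low force, so I'll continue: 48° to go, 12 more rows first.

{"api": "carry_out", "payload": {
  "steps": [
    {"rot":[0,0,0.52],"slide":[0.00375,-0.00035,0],"hand":1},
    {"rot":[0,0,0.52],"slide":[0.00375,-0.00035,0],"hand":1},
    {"rot":[0,0,0.52],"slide":[0.00375,-0.00035,0],"hand":1},
    {"rot":[0,0,0.52],"slide":[0.00375,-0.00035,0],"hand":1},
    {"rot":[0,0,0.52],"slide":[0.00375,-0.00035,0],"hand":1},
    {"rot":[0,0,0.52],"slide":[0.00375,-0.00035,0],"hand":1},
    {"rot":[0,0,0.52],"slide":[0.00375,-0.00035,0],"hand":1},
    {"rot":[0,0,0.52],"slide":[0.00375,-0.00035,0],"hand":1}
  ]
}}

```text
clock: 19.9
eef_pos: [0.4599, -0.0846, 0.2828]
tcp_rot: [2.646, 1.692, 0.002]
force: [3.5, -2.0, -5.8]
grip_width: 0.0114
grasp_force: 20.5
```

{"api": "carry_out", "payload": {
  "steps": [
    {"rot":[0,0,0.52],"slide":[0.00375,-0.00035,0],"hand":1},
    {"rot":[0,0,0.52],"slide":[0.00375,-0.00035,0],"hand":1},
    {"rot":[0,0,0.52],"slide":[0.00375,-0.00035,0],"hand":1},
    {"rot":[0,0,0.52],"slide":[0.00375,-0.00035,0],"hand":1},
    {"rot":[0,0,0.52],"slide":[0.00375,-0.00035,0],"hand":1}
  ]
}}

```text
clock: 20.32
eef_pos: [0.4679, -0.0676, 0.2828]
tcp_rot: [2.82, 1.382, 0.002]
force: [4.2, -2.7, -6.5]
grip_width: 0.011
grasp_force: 20.5
```

{"api": "carry_out", "payload": {
  "steps": [
    {"rot":[0,0,0.52],"slide":[0.00375,-0.00035,0],"hand":1},
    {"rot":[0,0,0.52],"slide":[0.00375,-0.00035,0],"hand":1},
    {"rot":[0,0,0.52],"slide":[0.00375,-0.00035,0],"hand":1},
    {"rot":[0,0,0.52],"slide":[0.00375,-0.00035,0],"hand":1}
  ]
}}

```text
clock: 20.65
eef_pos: [0.4769, -0.0556, 0.2828]
tcp_rot: [2.933, 1.12, 0.002]
force: [3.5, -4.8, -6.1]
grip_width: 0.0109
grasp_force: 20.5
```

{"api": "carry_out", "payload": {
  "steps": [
    {"rot":[0,0,0.26],"slide":[0.0019,-0.00017,0],"hand":1},
    {"rot":[0,0,0.26],"slide":[0.0019,-0.00017,0],"hand":1}
  ]
}}

```text
clock: 20.82
eef_pos: [0.4795, -0.0529, 0.2828]
tcp_rot: [2.958, 1.055, 0.002]
force: [2.6, -4.1, -5.7]
grip_width: 0.0111
grasp_force: 20.5
```

{"api": "carry_out", "payload": {
  "steps": [
    {"rot":[0,0,0.2],"slide":[0.0015,-0.0001,0],"hand":1},
    {"rot":[0,0,0.2],"slide":[0.0015,-0.0001,0],"hand":1}
  ]
}}

```text
clock: 20.98
eef_pos: [0.4812, -0.0513, 0.2827]
tcp_rot: [2.975, 1.004, -0.002]
force: [-9.9, -17.0, 1.5]
grip_width: 0.011
grasp_force: 21.1
```

{"api": "carry_out", "payload": {
  "steps": [
    {"rot":[0,0,0.15],"slide":[0.0012,-0.0001,0],"hand":1},
    {"rot":[0,0,0],"slide":[0.001,0,0],"hand":1}
  ]
}}

```text
clock: 21.15
eef_pos: [0.4823, -0.0507, 0.2826]
tcp_rot: [2.981, 0.983, -0.007]
force: [-12.2, -20.3, 4.9]
grip_width: 0.011
grasp_force: 21.4
```

The post sits at the predicted closed position and meets a firm stop there. I'll release, rise and turn the tool for the wing nut.

{"api": "carry_out", "payload": {
  "steps": [
    {"rot":[0,0,0],"slide":[-0.002,0,0],"hand":1},
    {"rot":[0,0,0],"slide":[0,0,0],"hand":0.5},
    {"rot":[0,0,0],"slide":[0,0,0],"hand":0.5},
    {"rot":[0,0,0],"slide":[0,0,0],"hand":0.5},
    {"rot":[0,0,0],"slide":[0,0,-0.02],"hand":0.5},
    {"rot":[0,0,0],"slide":[0,0,-0.03],"hand":0.5},
    {"rot":[0,0,0],"slide":[0,0,-0.03],"hand":0.5},
    {"rot":[0,0,-1.4],"slide":[0,0,-0.02],"hand":0.2},
    {"rot":[0,0,-1.4],"slide":[0,0,0],"hand":0},
    {"rot":[0,0,-1.4],"slide":[0,0,0],"hand":0},
    {"rot":[0,0,-1.4],"slide":[0,0,0],"hand":0},
    {"rot":[0,0,-1.4],"slide":[0,0,0],"hand":0}
  ]
}}

```text
clock: 22.15
eef_pos: [0.4813, -0.0501, 0.3827]
tcp_rot: [2.543, 1.844, 0.001]
force: [0.5, -1.6, -0.2]
grip_width: 0.0851
grasp_force: 0.0
```

{"api": "carry_out", "payload": {
  "steps": [
    {"rot":[0,0,-1.4],"slide":[0,0,0],"hand":0},
    {"rot":[0,0,-1.4],"slide":[0,0,0],"hand":0},
    {"rot":[0,0,-1.4],"slide":[0,0,0],"hand":0},
    {"rot":[0,0,-1.4],"slide":[0,0,0],"hand":0},
    {"rot":[0,0,-1.4],"slide":[0,0,0],"hand":0},
    {"rot":[0,0,-1.4],"slide":[0,0,0],"hand":0},
    {"rot":[0,0,-1.4],"slide":[0,0,0],"hand":0},
    {"rot":[0,0,-1.4],"slide":[0,0,0],"hand":0},
    {"rot":[0,0,-1.4],"slide":[0,0,0],"hand":0},
    {"rot":[0,0,-1.4],"slide":[0,0,0],"hand":0},
    {"rot":[0,0,-1.4],"slide":[0,0,0],"hand":0},
    {"rot":[0,0,-1.4],"slide":[0,0,0],"hand":0}
  ]
}}

```text
clock: 23.15
eef_pos: [0.4814, -0.0502, 0.3825]
tcp_rot: [0.656, 3.072, 0.0]
force: [-0.3, -0.1, -1.0]
grip_width: 0.0854
grasp_force: 0.0
```

```bash
python3 - <<'E'
from h import *
s=manip.read_state(); print(s['clock'],s['eef_pos'],s['joint_positions'],s['grip_width'])
plan([.539,-.110,.39],np.pi-.05,5)
E
```

```text
23.15 [ 0.48135637 -0.05015088  0.38252596] [-1.79548063e-01  1.73166046e-01  1.73111363e+00  2.71431818e-04
  1.23695092e+00 -1.32934284e+00] 0.08537273190980088
slide total [-0.0771 -0.0311 -0.0075] rot units [ 3.000e-03  4.000e-03 -4.252e+00] psi now 2.7205
per row 5 [-0.0154 -0.0062 -0.0015]
```

{"api": "carry_out", "payload": {
  "steps": [
    {"rot":[0,0,0],"slide":[-0.0257,-0.0104,-0.0025],"hand":0},
    {"rot":[0,0,0],"slide":[-0.0257,-0.0104,-0.0025],"hand":0},
    {"rot":[0,0,0],"slide":[-0.0257,-0.0104,-0.0025],"hand":0},
    {"rot":[0,0,-1.4],"slide":[0,0,0],"hand":0},
    {"rot":[0,0,-1.4],"slide":[0,0,0],"hand":0},
    {"rot":[0,0,-1.4],"slide":[0,0,0],"hand":0},
    {"rot":[0,0,0],"slide":[0,0,0],"hand":0},
    {"rot":[0,0,0],"slide":[0,0,0],"hand":0}
  ]
}}

```text
clock: 23.82
eef_pos: [0.5386, -0.1106, 0.3899]
tcp_rot: [0.102, 3.14, 0.0]
force: [-0.2, -0.4, 0.7]
grip_width: 0.085
grasp_force: 0.0
```

```bash
python3 - <<'E'
from h import *
s=manip.read_state(); e=s['eef_pos']; print(s['clock'],e,s['grip_width'])
im,P=cloud('wrist'); cv2.imwrite('pics/wrist8.png',im[:,:,::-1])
for th,z in [('keeper_pivot',.0925),('keeper_post',.1175),('wing_grip',.1235)]:
    for r in pinpoint('wrist',th)[:1]: print(th,round(r['conf'],2),np.round(r['point'],1),np.round(atz('wrist',r['point'],z),4))
def blob(ctr,rad,lo,hi):
    q=P[(P[...,2]>lo)&(P[...,2]<hi)&(np.hypot(P[...,0]-ctr[0],P[...,1]-ctr[1])<rad)]
    if len(q)<5: print('none',len(q)); return
    (c,sz,a)=cv2.minAreaRect((q[:,:2]*1000).astype(np.float32)); print(len(q),q.mean(0).round(4),'rect',np.round(c,1),np.round(sz,1),round(a,1))
for c in [(.539,-.11)]: blob(c,.036,.1345,.142); blob(c,.036,.130,.142)
blob((.481,-.0506),.02,.128,.14); blob((.5245,-.041),.02,.138,.15)
plan([.539,-.110,.39],np.pi-.05,5)
cv2.imwrite('pics/w8c.png',cv2.resize(im[80:400,120:520,::-1],None,fx=1.8,fy=1.8,interpolation=2))
E
```

```text
23.8167 [ 0.5385515  -0.11057909  0.38993732] 0.08500455359524371
keeper_pivot 0.6 [198.3 314.6] [ 0.5431 -0.1124  0.0925]
keeper_post 0.92 [124.6 389.9] [ 0.4827 -0.0534  0.1175]
826 [ 0.5379 -0.1114  0.1367] rect [ 539.3 -111.6] [ 8.9 55.1] 86.5
923 [ 0.5372 -0.1114  0.1364] rect [ 539.1 -111.6] [12.  55.4] 86.8
260 [ 0.4809 -0.0529  0.1327] rect [481.1 -52.6] [11.5 11.4] 86.3
762 [ 0.5238 -0.0433  0.1425] rect [524.5 -42.8] [21.2 21.3] 61.9
slide total [-0.0005  0.0007 -0.0001] rot units [-0.     0.002 -0.156] psi now 3.0779
per row 5 [-0.0001  0.0001 -0.    ]
```

View pics/w8c.png

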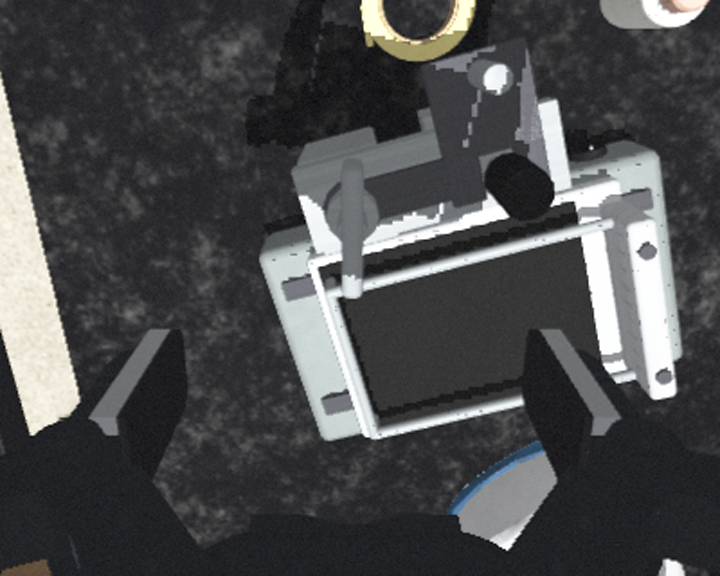

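The keeper is fully round the pin's neck, with the post near (495, 78) in the crop and the pin head at (520, 185). The wings are at (350, 230) and the tool is already lined up with them. I'll descend and grip.

{"api": "carry_out", "payload": {
  "steps": [
    {"rot":[0,0,0],"slide":[-0.0008,-0.001,0],"hand":0.55},
    {"rot":[0,0,0],"slide":[0,0,0],"hand":0.55},
    {"rot":[0,0,0],"slide":[0,0,0],"hand":0.55},
    {"rot":[0,0,0],"slide":[0,0,0.025],"hand":0.55},
    {"rot":[0,0,0],"slide":[0,0,0.03],"hand":0.55},
    {"rot":[0,0,0],"slide":[0,0,0.03],"hand":0.55},
    {"rot":[0,0,0],"slide":[0,0,0.018],"hand":0.55},
    {"rot":[0,0,0],"slide":[0,0,0],"hand":0.55}
  ],
  "force": 50
}}

```text
clock: 24.68
eef_pos: [0.5385, -0.1116, 0.283]
tcp_rot: [-0.097, -3.134, -0.002]
force: [0.5, 0.1, -0.4]
grip_width: 0.0383
grasp_force: 0.0
```

{"api": "carry_out", "payload": {
  "steps": [
    {"rot":[0,0,0],"slide":[0,0,0],"hand":0.8},
    {"rot":[0,0,0],"slide":[0,0,0],"hand":1},
    {"rot":[0,0,0],"slide":[0,0,0],"hand":1},
    {"rot":[0,0,0],"slide":[0,0,0],"hand":1},
    {"rot":[0,0,0],"slide":[0,0,0],"hand":1}
  ],
  "force": 50
}}

```text
clock: 25.1
eef_pos: [0.5395, -0.1117, 0.2886]
tcp_rot: [0.096, 3.137, -0.001]
force: [-1.0, 2.4, 8.7]
grip_width: 0.0082
grasp_force: 50.4
```

{"api": "carry_out", "payload": {
  "steps": [
    {"rot":[0,0,0.8],"slide":[0,0,0],"hand":1},
    {"rot":[0,0,0.8],"slide":[0,0,0],"hand":1},
    {"rot":[0,0,0.8],"slide":[0,0,0],"hand":1},
    {"rot":[0,0,0.8],"slide":[0,0,0],"hand":1},
    {"rot":[0,0,0.8],"slide":[0,0,0],"hand":1},
    {"rot":[0,0,0.8],"slide":[0,0,0],"hand":1}
  ]
}}

```text
clock: 25.6
eef_pos: [0.5395, -0.112, 0.2886]
tcp_rot: [0.752, 3.047, -0.001]
force: [-2.2, -1.4, 7.7]
grip_width: 0.0078
grasp_force: 50.4
```

{"api": "carry_out", "payload": {
  "steps": [
    {"rot":[0,0,0.8],"slide":[0,0,0],"hand":1},
    {"rot":[0,0,0.8],"slide":[0,0,0],"hand":1},
    {"rot":[0,0,0.8],"slide":[0,0,0],"hand":1},
    {"rot":[0,0,0.8],"slide":[0,0,0],"hand":1},
    {"rot":[0,0,0.8],"slide":[0,0,0],"hand":1},
    {"rot":[0,0,0.8],"slide":[0,0,0],"hand":1},
    {"rot":[0,0,0.8],"slide":[0,0,0],"hand":1},
    {"rot":[0,0,0.8],"slide":[0,0,0],"hand":1}
  ]
}}

```text
clock: 26.27
eef_pos: [0.5392, -0.1123, 0.2886]
tcp_rot: [1.563, 2.723, -0.001]
force: [-5.9, -4.3, 9.3]
grip_width: 0.0078
grasp_force: 50.7
```

```bash
python3 - <<'E'
from h import *
s=manip.read_state(); print(s['clock'],s['eef_pos'],s['force'],s['ft_torque'],s['grip_width'],s['joint_torque'][5]); plan(s['eef_pos'],0.204+np.pi-1.4)
E
```

```text
26.2667 [ 0.53924885 -0.11225525  0.28860618] [-5.86741072 -4.31071841  9.29602453] [-0.68516282  1.06785044  0.0441092 ] 0.007752684128806635 -1.680067665874958
slide total [0. 0. 0.] rot units [0.009 0.026 1.762] psi now 2.0993
per row 1 [0. 0. 0.]
```

{"api": "carry_out", "payload": {
  "steps": [
    {"rot":[0,0,0.5],"slide":[0,0,0],"hand":1},
    {"rot":[0,0,0.5],"slide":[0,0,0],"hand":1},
    {"rot":[0,0,0.4],"slide":[0,0,0],"hand":1},
    {"rot":[0,0,0.4],"slide":[0,0,0],"hand":1},
    {"rot":[0,0,0.3],"slide":[0,0,0],"hand":1}
  ]
}}

```text
clock: 26.68
eef_pos: [0.5392, -0.1123, 0.2886]
tcp_rot: [1.803, 2.57, -0.001]
force: [-6.6, -3.6, 9.8]
grip_width: 0.0081
grasp_force: 52.3
```

```bash
python3 - <<'E'
from h import *
s=manip.read_state(); print(s['clock'],s['eef_pos'],s['force'],s['ft_torque'],s['grip_width'],s['joint_torque'][5]); plan(s['eef_pos'],0.204+np.pi-1.4)
E
```

```text
26.6833 [ 0.53917461 -0.11229986  0.28859371] [-6.56813405 -3.63620049  9.8001031 ] [-0.70170385  1.20819355  0.75893636] 0.008105601648379061 0.2863775845617056
slide total [0. 0. 0.] rot units [ 0.007  0.026 -0.315] psi now 1.9181
per row 1 [0. 0. 0.]
```

The torque has jumped from 0.04 to 0.76 N m at the expected angle, so the nut is at its stop. One small nudge more, then release and rise.

{"api": "carry_out", "payload": {
  "steps": [
    {"rot":[0,0,0.3],"slide":[0,0,0],"hand":1},
    {"rot":[0,0,0],"slide":[0,0,0],"hand":1},
    {"rot":[0,0,0],"slide":[0,0,0],"hand":0.6},
    {"rot":[0,0,0],"slide":[0,0,0],"hand":0.6},
    {"rot":[0,0,0],"slide":[0,0,0],"hand":0.6},
    {"rot":[0,0,0],"slide":[0,0,-0.02],"hand":0.6},
    {"rot":[0,0,0],"slide":[0,0,-0.03],"hand":0.6},
    {"rot":[0,0,0],"slide":[0,0,-0.03],"hand":0.6},
    {"rot":[0,0,0],"slide":[0,0,-0.03],"hand":0.3},
    {"rot":[0,0,0],"slide":[0,0,0],"hand":0},
    {"rot":[0,0,0],"slide":[0,0,0],"hand":0}
  ]
}}

```text
clock: 27.6
eef_pos: [0.5392, -0.1117, 0.3984]
tcp_rot: [1.834, 2.547, 0.002]
force: [0.1, -0.2, -0.0]
grip_width: 0.0693
grasp_force: 0.0
```

```bash
python3 - <<'E'
from h import *
s=manip.read_state(); print(s['clock'],s['eef_pos'])
im,P=cloud('wrist'); cv2.imwrite('pics/wrist9.png',im[:,:,::-1])
def blob(ctr,rad,lo,hi):
    q=P[(P[...,2]>lo)&(P[...,2]<hi)&(np.hypot(P[...,0]-ctr[0],P[...,1]-ctr[1])<rad)]
    if len(q)<5: print('none',len(q)); return
    (c,sz,a)=cv2.minAreaRect((q[:,:2]*1000).astype(np.float32)); print(len(q),q.mean(0).round(4),'rect',np.round(c,1),np.round(sz,1),round(a,1))
blob((.539,-.111),.036,.1335,.142); blob((.481,-.0506),.02,.128,.14); blob((.5245,-.042),.02,.138,.15)
cv2.imwrite('pics/w9c.png',cv2.resize(im[60:400,120:520,::-1],None,fx=1.7,fy=1.7,interpolation=2))
E
```

```text
27.6 [ 0.53920177 -0.11171519  0.39837165]
732 [ 0.5382 -0.11    0.1352] rect [ 538.6 -111. ] [ 8.6 54.9] 22.0
241 [ 0.4805 -0.052   0.1315] rect [480.3 -52. ] [11.6 11.3] 17.1
825 [ 0.5237 -0.0423  0.141 ] rect [523.8 -42.5] [20.9 20.7] 18.3
```

View pics/w9c.png

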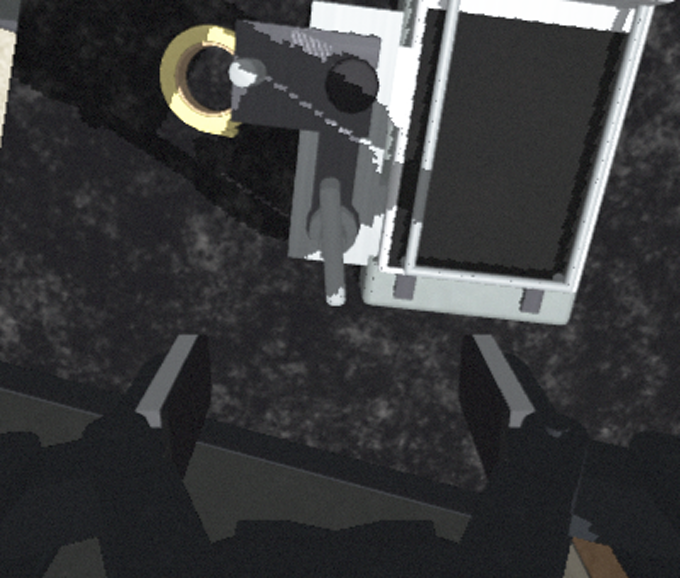

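The wings now lie at 112° in the world frame, which makes the nut value about 1.39, against the stop at 1.4. The keeper is closed, the pin is seated and the gripper is clear, so I'll hand in.

```bash
python3 -c "
from bench import manip
print(manip.close_job())"
```

```text
the job is handed in; nothing more can be done
None
```

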